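# Load a battery stick into the cell tester

## Robot

A 6-joint arm with a two-finger parallel gripper is mounted at the origin on the work surface. World frame = base frame: x ahead of the robot, y to its left, z up, the work surface at z = 0. Lengths are in mm, angles in rad, forces in N, time in s.
With the tool pointing down it reaches from about 325 to 1000 mm from the base axis. Payload 5.1 kg.
Tool frame: the origin (TCP) lies midway between the tips of the shut fingers; the grasp point (between the pads) lies 19 mm behind it; z points along the fingers, y is the line along which they close (so a half turn about z gives the same grasp; the last joint's range is limited). The gripper opens to 85 mm and grips with 20 to 120 N. Pads are 22 mm wide; open, the fingers measure 114 mm over their backs; the gripper's body (76 mm by 85 mm) begins 54 mm behind the grasp point. The pads swing forward as they close: fully open they stand 13 mm farther back than shut.
Start: joints at [-1.383, 0.124, 1.65, -0, 1.367, -0.083], TCP at [173.844, -626.309, 231.322] pointing down, gripper open.
Joint ranges: [-2.61, 2.61], [-1.02, 2.33], [0.03, 2.71], [-1.35, 4.49], [0.32, 2.68], [-2.91, 2.91]. Speed limits (rad/s): [2.57, 2.57, 3.14, 3.14, 3.14, 3.14].

## Interface

Orientations are given as a unit quaternion [w, x, y, z].
In Python, from rig import status, imaging, r gives the robot as it stands. The module is installed in compiled form; this text tells all that it offers.
- The arm moves only by the tool arm_command, never from a script. Its argument "steps" is one flat list of numbers, 7 for each row, row after row: the closure, from 0 (fully open) to 1 (shut), then the shift along the tool's x, y, z in m, then the turn, a rotation vector about the tool's x, y, z in degrees. In form: [grip, x, y, z, ax, ay, az, grip, x, y, z, ax, ay, az, ...]. A call has 1 to 8 rows; each row shifts and turns the commanded pose from where the row before left it, along the tool's axes as they then stand; what a row does not reach is not made up. A row lasts 1/8 s, in which the tool goes at most 62.5 mm and 10.7 degrees, less where a joint would pass 70% of its speed; a pose out of reach is approached as far as the arm can. A call is refused whole if a number of a shift passes 0.0625 or a number of a turn 10.7, either way. A call with a gripper value outside its range is refused whole. The fingers move at their own pace and stop on an object; "grip_force" is the grip in N (left out, the last holds). Time passes only in rows, so rows that do not move let the fingers close. It gives the time, the measured TCP pose, the force, the opening and the grip force at its end, in the units of the state.
- status.read_state(): the state, without advancing time (a new reading comes with each control period).
- imaging.read_camera(name): name is "side" or "top" or "wrist"; returns (picture, depth): 400x640x3 uint8, blue, green, red; 400x640 float32, mm along the optical axis (not along the pixel's ray), 0 where there is no reading.
- imaging.camera_params(name): a dict with "K" (3x3 intrinsics, pixels), "R" (3x3) and "t" (3): a world point X has camera coordinates R X + t; the wrist camera has in their place "mount" (4x4, takes a point from camera to tool coordinates, whose origin is the TCP and whose axes are the flange's). Camera axes: x right, y down, z forward; pixel columns grow to the right and rows downward; lengths in mm; the calibration is good to about 2 mm. A picture is of the moment at which its call begins: read the wrist's pose just before it. camera_params takes no time and is no camera call.
- r.close_job(): hands the job in; it is judged then, once.
The state is a dict: "time": time; "qpos": joint angles; "joint_velocities": joint speeds; "effort": joint torques, N m; "tcp_pos": TCP position; "ee_rot": TCP orientation; "contact_force": force on the tool from outside, world axes, zero at the start; "torque": the same for the moment, N m; "finger_gap": opening from 0.0 (shut) to 1.0 (fully open); "grasp_force": force on a finger pad.
Only numpy, scipy, OpenCV 4.12 (cv2) and the standard library are available. Lean on these libraries where they do the work, as an engineer would, in place of code of your own. Each camera call takes 0.05 s, during which the arm holds its last target. There are 200 camera calls.

## Task

Take the thick battery stick out of the rack and press it down sideways into the two spring clips of the cell tester until it sits fully home in both, its button end facing the sprung brass contact but still clear of it. Then slide the stick along in the clips until its button pushes the contact in by about half of its travel, gently and without bottoming it out, and let go, leaving everything else where it is.

Things in the scene. Friction and masses are not known exactly. Their poses are not given: they have to be found in the camera images.
- stick: thick battery stick, dark green sleeve: rigid cylinder 26 mm in diameter, 138 mm long, about 190 g (0.8 to 1.25 times that), with a steel button 10 mm wide standing 2.5 mm out of its +x end. Origin mid-length on its axis, x along the axis to the button end (may be rolled about x). Starts level in either rack slot, axis 42 mm above the table, button end roughly to +y
- button_tip (a point): the outer face of the stick's button, on the axis, 71.5 mm from the stick's origin
- tail (a point): the flat plain end of the stick, on the axis, 69 mm from the stick's origin
- slim_stick: a bystander in the rack's other slot: a thinner battery stick, 18.4 mm in diameter, of the same length, origin at its middle; leave it there
- rack: fixed grey rack, base 130 x 156 x 10 mm, origin under its middle, x along the sticks. Two slots at y = +38 and -38 mm; each is a pair of V supports 10 mm thick at x = -47 and +47 mm, tops about 40 mm above the table, so the middle 80 mm of a stick is free to be gripped
- tester: fixed cell tester: black base 12 mm high, 76 mm wide (y), from x = -110 to +140 mm. Origin on the table under the midpoint between its two clips; x runs along the clips towards the sprung contact (roughly to +y of the world), z up. Between the clips, x = -32 to +32 mm, nothing stands above the base; beside them 20 mm or more on each side is free above it
- seat (a point): point 50 mm above the table midway between the clips, on the line where the axis of a fully seated stick lies; axes as the tester
- rear_clip (a point): middle of the rear clip on the seat line, x = -38 mm in the tester. A C-shaped clip open upward, 10 mm wide along x: two sprung steel jaws with rolled lips 9 mm above the seat line, 18.6 mm apart when empty, and flared leads up to 17 mm above it
- front_clip (a point): middle of the front clip on the seat line, x = +38 mm; like the rear one. The jaws begin to press when the stick's axis is 19 mm above the seat; both together take about 8 to 16 N to push through. From about 7 mm above the seat they pull the stick down home. A seated stick slides along x against a friction of about 5 to 12 N (more if the fingers also bear down or sideways on it)
- saddles: two black plastic V saddles, one under each clip, on which the seated stick rests; origin at seat. Do not press the stick on them with more than 40 N
- endblock: black block at the tester's +x end, origin on the base at x = 122 mm. On the seat line it carries a round brass contact pointing to -x, on a carriage locked at another place in each run: the free contact face lies anywhere from x = 60 to 92 mm in the tester and is NOT reported: find it by feel (or sight)
- contact_axis (a point): point on the end block, on the seat line, x = 122 mm in the tester (not the contact face). The contact is a plunger 11 mm wide with 4 mm of travel: 0.5 N to start, 1.2 N per mm, 5.3 N at full travel. Wanted in the end: 1.5 to 5 N; above 8 N it is damaged. A stick seated with its origin at x = -17 mm (button tip at 54.5 mm) is clear of it in every run
- spare_cell: bystander: single green cell standing upright, 26 mm in diameter, 72 mm high
- pack_case: bystander: open black battery pack case with four compartments, 60 x 160 x 26 mm
- screwdriver: bystander: black-handled screwdriver 160 mm long, lying flat at the left of the tester
- strip_tray: bystander: open grey tray 100 x 130 x 30 mm
- cleaner: bystander: white bottle 52 mm in diameter, 130 mm high
- tape_roll: bystander: roll of tape, 84 mm across, lying flat, 24 mm high
- nickel_plate: bystander: bare metal plate 30 x 100 x 4 mm
Things that resemble listed ones, but are neither listed nor needed, are in the scene too. What is shaped like the stick but orange or pink is not meant.

How it is judged:
By the outcome, as a careful person would: the job done as asked, in the order asked, and still so for the second after the job is handed in, with the robot touching nothing.
It also fails if it takes over 58 s, if anything falls off the work surface, if the arm or the gripper's body presses on something with over 40 N, if the wrist force passes 120 N, or if a joint passes its speed limit or range.

## Working session

There is one attempt and no reset: what is moved stays moved. The work goes in short steps, Python scripts to look and compute and a tool call to move; the robot and the scene stay as the last step left them, time stands still between calls to the robot, and variables do not carry over. Pictures are saved under pics/ and viewed, at most 10 in all, crops included, and the job is handed in when it is done.

Besides the shell and the picture viewer there is one more tool, called after "Request:" as name(argument=value, ...) on one line, values as JSON. arm_command: Moves the arm, as the interface text tells. Its arguments: {"type":"object","properties":{"steps":{"type":"array"},"grip_force":{"type":"number"}},"required":["steps"]}

```bash
mkdir -p pics; cat > h.py <<'E'
import numpy as np, cv2
from rig import status, imaging, r
from scipy.spatial.transform import Rotation as Ro
def shot(n,tag):
    s=status.read_state(); p,d=imaging.read_camera(n); cv2.imwrite(f'pics/{tag}.png',p); np.savez(f'{tag}.npz',p=p,d=d,tp=s['tcp_pos'],q=s['ee_rot']); return p,d,s
def w(n,tag,u,v,z=None,dep=None):
    """pixel->world: by depth, or on plane height z"""
    c=imaging.camera_params(n);f=np.load(tag+'.npz');K=np.array(c['K'])
    ray=np.linalg.inv(K)@[u,v,1]
    if n=='wrist':
        M=np.array(c['mount']);q=f['q'];Rt=Ro.from_quat([q[1],q[2],q[3],q[0]]).as_matrix()
        R=Rt@M[:3,:3];o=Rt@M[:3,3]+f['tp']
    else:
        R=np.array(c['R']).T;o=-R@np.array(c['t'])
    g=R@ray
    if z is not None: return o+g*(z-o[2])/g[2]
    D=f['d'][int(v)-1:int(v)+2,int(u)-1:int(u)+2];D=np.median(D[D>0]) if (D>0).any() else np.nan
    return o+g*D
E
python3 - <<'E'
from h import *
np.set_printoptions(precision=2,suppress=True)
for n in('top','side'): shot(n,n+'0')
s=status.read_state();print(s)
for n in('top','side','wrist'):print(imaging.camera_params(n))
E
```

```text
{'time': 0.1, 'qpos': array([-1.38,  0.12,  1.65, -0.  ,  1.37, -0.08]), 'joint_velocities': array([-0., -0., -0., -0.,  0.,  0.]), 'effort': array([ -0.  , -42.49, -36.67,   0.  ,   0.  ,  -0.  ]), 'tcp_pos': array([ 173.75, -625.77,  230.18]), 'ee_rot': array([-0.  ,  0.99,  0.13, -0.  ]), 'contact_force': array([0.27, 0.08, 1.15]), 'torque': array([-0.03, -0.01,  0.  ]), 'grasp_force': 0.0, 'finger_gap': 1.0005817492115854}
{'K': array([[371.37,   0.  , 320.95],
       [  0.  , 371.37, 190.64],
       [  0.  ,   0.  ,   1.  ]]), 'R': array([[-0.08, -1.  ,  0.  ],
       [-0.98,  0.08, -0.2 ],
       [ 0.2 , -0.02, -0.98]]), 't': array([ 13.27, 536.14, 897.39])}
{'K': array([[387.05,   0.  , 320.49],
       [  0.  , 387.05, 196.24],
       [  0.  ,   0.  ,   1.  ]]), 'R': array([[ 0.98, -0.22, -0.  ],
       [-0.16, -0.7 , -0.7 ],
       [ 0.15,  0.68, -0.72]]), 't': array([-521.14,  127.6 ,  991.83])}
{'K': array([[291.74,   0.  , 320.22],
       [  0.  , 291.74, 199.11],
       [  0.  ,   0.  ,   1.  ]]), 'mount': array([[   0.  ,   -0.96,   -0.27,   66.81],
       [   1.  ,    0.  ,    0.  ,   -0.6 ],
       [  -0.  ,   -0.27,    0.96, -142.65],
       [   0.  ,    0.  ,    0.  ,    1.  ]])}
```

View pics/top0.png

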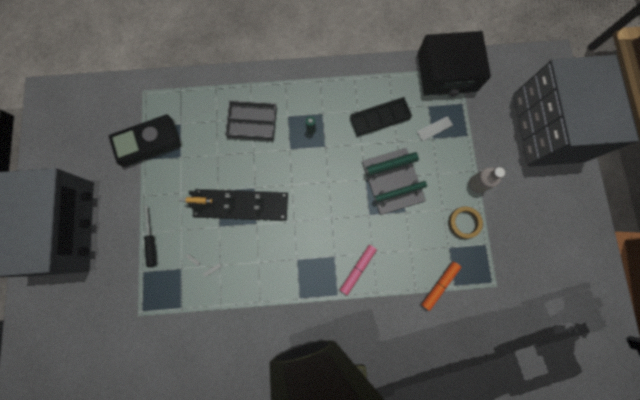

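View pics/side0.png

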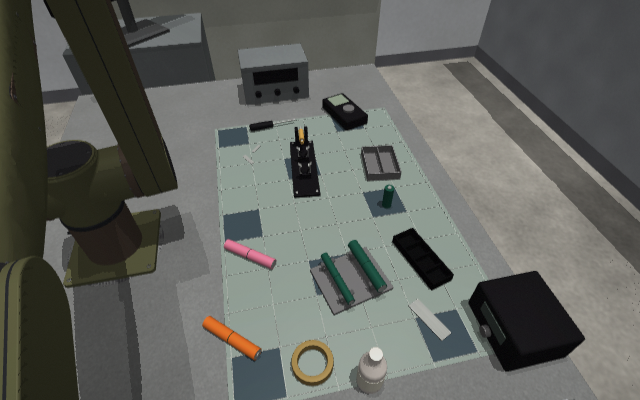

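The top view shows the rack at (393,180), with green sticks at (392,165) and (400,193). The tester is at (238,205) with its contact on the left. The orange (440,286) and pink (358,270) rods are decoys. The far stick at (392,165) looks like the thick one, so I'll check it in an enlarged crop.

```bash
python3 - <<'E'
from h import *
np.set_printoptions(precision=1,suppress=True)
p=np.load('top0.npz')['p']; 
a=cv2.resize(p[140:220,350:440],None,fx=7,fy=7,interpolation=2)[:, :]
b=cv2.resize(p[180:230,180:300],None,fx=5.25,fy=5.25,interpolation=2)
s=np.load('side0.npz')['p']
a=cv2.resize(p[140:220,355:435],(300,300),interpolation=2); c=cv2.resize(s[230:320,305:395],(300,300),interpolation=2)
b=cv2.resize(p[180:230,180:300],(720,300),interpolation=2)
o=np.zeros((600,720,3),np.uint8);o[:300,:300]=a;o[:300,310:610]=c;o[300:]=b
cv2.imwrite('pics/c1.png',cv2.convertScaleAbs(o,alpha=1.8))
for u,v in [(370,172),(392,165),(415,157),(378,199),(400,193),(422,185)]:print(u,v,w('top','top0',u,v),w('top','top0',u,v,z=55))
for u,v in [(355,248),(367,265),(380,282),(326,262),(337,279),(350,297)]:print('side',u,v,w('side','side0',u,v))
E
```

```text
370 172 [ 575.2 -159.2   53.4] [ 574.8 -159.    55. ]
392 165 [ 589.5 -218.4   53.5] [ 589.1 -218.    55. ]
415 157 [ 605.9 -280.5   55.2] [ 606.  -280.5   55. ]
378 199 [ 504.1 -173.5   45.9] [ 502.5 -171.9   55. ]
400 193 [ 515.6 -232.3   44.4] [ 513.7 -229.8   55. ]
422 185 [ 532.1 -291.7   45.3] [ 530.1 -288.8   55. ]
side 355 248 [ 579.1 -175.8   51.7]
side 367 265 [ 592.3 -228.7   52.6]
side 380 282 [ 606.9 -277.9   52.8]
side 326 262 [ 504.2 -193.3   42.4]
side 337 279 [ 517.8 -244.    43.4]
side 350 297 [ 534.  -294.5   44.4]
```

View pics/c1.png

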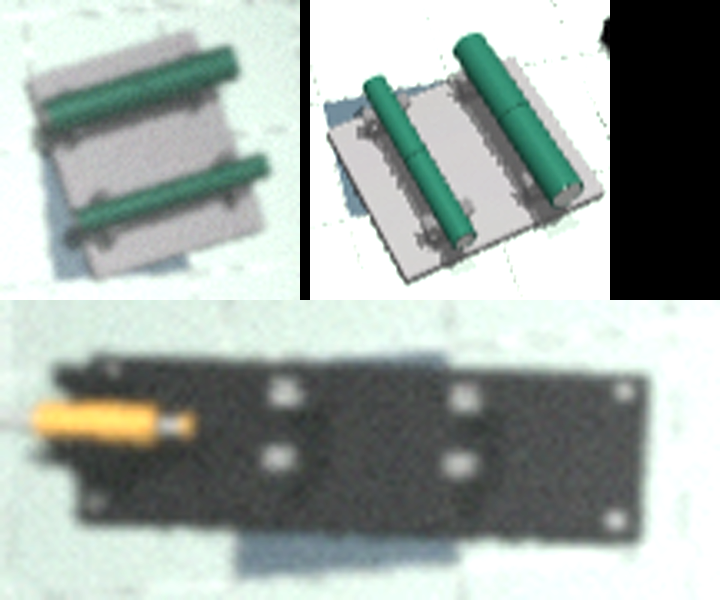

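The crop settles it. The far-slot stick at (392,165) is clearly thicker, its top is 53–55 mm high (42+13 expected), and it is green, so it is the one meant. The near one at (400,193) is the slim one, with its top at about 45–51 mm. I'll get a coarse tester pose and a plan for looking with the wrist camera.

```bash
cat >> h.py <<'E'
def cur():
    s=status.read_state();q=s['ee_rot'];return s,np.array(s['tcp_pos']),Ro.from_quat([q[1],q[2],q[3],q[0]])
def plan(pos,yaw,rows=None):
    """rows to tool-down pose, tool x at world yaw (deg)"""
    s,p,R=cur();T=Ro.from_euler('z',yaw,degrees=True)*Ro.from_euler('x',180,degrees=True)
    rv=(R.inv()*T).as_rotvec(degrees=True);d=np.array(pos)-p
    n=rows or int(max(np.ceil(np.abs(rv).max()/10.5),np.ceil(np.linalg.norm(d)/60),1))
    st=Ro.from_rotvec(rv/n,degrees=True);Rc=R
    print('n',n,'d',d.round(1),'rv',rv.round(2))
    for i in range(n):
        print(np.r_[(Rc.inv().apply(d/n)/1000).round(4),(rv/n).round(2)].tolist());Rc=Rc*st
E
python3 - <<'E'
from h import *
np.set_printoptions(precision=1,suppress=True)
for u,v in[(257.5,196.2),(256.7,207.2),(227.5,195),(226.5,206.2),(212,200.5)]:print(w('top','top0',u,v,z=59),w('top','top0',u,v))
plan((595,-240,190),104)
E
```

```text
[532.8 133.6  59. ] [532.1 133.1  62.4]
[504.6 136.9  59. ] [503.7 136.1  64.2]
[541.8 209.6  59. ] [540.9 208.6  63.1]
[513.1 212.9  59. ] [512.1 211.6  64.4]
[530.6 249.1  59. ] [539.8 261.9  13.2]
n 10 d [421.3 385.8 -40.2] rv [ -0.1  -0.1 -88.5]
[0.0509, -0.0259, 0.0041, -0.01, -0.01, -8.85]
[0.0543, -0.0178, 0.0041, -0.01, -0.01, -8.85]
[0.0564, -0.0092, 0.0041, -0.01, -0.01, -8.85]
[0.0571, -0.0004, 0.004, -0.01, -0.01, -8.85]
[0.0565, 0.0084, 0.004, -0.01, -0.01, -8.85]
[0.0545, 0.017, 0.004, -0.01, -0.01, -8.85]
[0.0513, 0.0252, 0.004, -0.01, -0.01, -8.85]
[0.0468, 0.0327, 0.004, -0.01, -0.01, -8.85]
[0.0412, 0.0396, 0.004, -0.01, -0.01, -8.85]
[0.0346, 0.0454, 0.004, -0.01, -0.01, -8.85]
```

Request:
arm_command(steps=[0,0.051,-0.026,0.004,0,0,-8.85,0,0.054,-0.018,0.004,0,0,-8.85,0,0.056,-0.009,0.004,0,0,-8.85,0,0.057,0,0.004,0,0,-8.85,0,0.0565,0.0085,0.004,0,0,-8.85,0,0.0545,0.017,0.004,0,0,-8.85,0,0.051,0.025,0.004,0,0,-8.85,0,0.047,0.033,0.004,0,0,-8.85])

```text
time: 1.1
tcp_pos: [511.6, -316.8, 198.8]
ee_rot: [-0.0, 0.728, 0.686, -0.0]
contact_force: [0.8, -0.5, -0.5]
finger_gap: 0.999
grasp_force: 0.0
```

Request:
arm_command(steps=[0,0.041,0.04,0.004,0,0,-8.85,0,0.035,0.045,0.004,0,0,-8.85,0,0,0,0,0,0,0,0,0,0,0,0,0,0])

```text
time: 1.6
tcp_pos: [594.6, -241.0, 190.7]
ee_rot: [-0.001, 0.616, 0.788, -0.0]
contact_force: [0.6, -0.1, -0.6]
finger_gap: 1.0
grasp_force: 0.0
```

```bash
python3 - <<'E'
from h import *
p,d,s=shot('wrist','w1');print(s['tcp_pos'],s['ee_rot'],s['contact_force'])
cv2.imwrite('pics/w1c.png',cv2.convertScaleAbs(cv2.resize(p,(800,500),interpolation=2),alpha=1.5))
E
```

```text
[ 594.55329219 -240.99032264  190.66240424] [-5.71406569e-04  6.15514851e-01  7.88125014e-01 -3.21545277e-04] [ 0.63856157 -0.13427806 -0.60226837]
```

View pics/w1c.png

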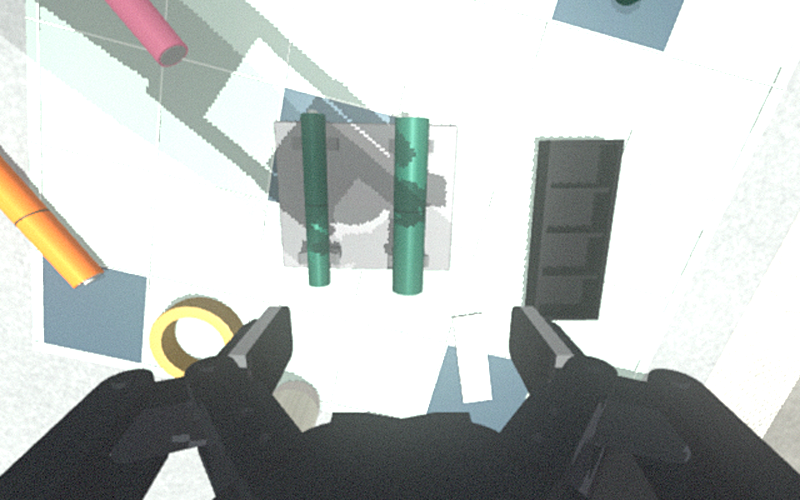

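The wrist view shows the thick stick from (411,119) at its +y end to (408,292) at its tail. The slim one is at x≈315, left of it. I'll fit the axis from the green mask and depth.

```bash
cat >> h.py <<'E'
def pts(n,tag,mask):
    c=imaging.camera_params(n);f=np.load(tag+'.npz');K=np.array(c['K']);d=f['d'];v,u=np.nonzero(mask&(d>0))
    P=(np.linalg.inv(K)@np.c_[u,v,np.ones(len(u))].T)*d[v,u]
    if n=='wrist':
        M=np.array(c['mount']);q=f['q'];Rt=Ro.from_quat([q[1],q[2],q[3],q[0]]).as_matrix()
        return (Rt@(M[:3,:3]@P+M[:3,3:])).T+f['tp']
    return (np.array(c['R']).T@(P-np.array(c['t'])[:,None])).T
def cyl(P,rad):
    """fit level-ish cylinder of known radius; returns centre xy at mid, yaw, z, slope"""
    from scipy.optimize import least_squares
    m=P.mean(0)
    def f(x):
        a=np.array([np.cos(x[0]),np.sin(x[0]),x[1]]);a/=np.linalg.norm(a)
        D=P-(m+np.array([-np.sin(x[0])*x[2],np.cos(x[0])*x[2],x[3]]));return np.linalg.norm(np.cross(D,a),axis=1)-rad
    b=None
    s=least_squares(f,[x0:=np.deg2rad(CY0),0,0,-rad],loss='soft_l1');x=s.x
    a=np.array([np.cos(x[0]),np.sin(x[0]),x[1]]);c=m+np.array([-np.sin(x[0])*x[2],np.cos(x[0])*x[2],x[3]])
    t=(P-c)@a
    print('yaw',np.rad2deg(x[0]),'slope',x[1],'t',np.percentile(t,[0.3,1,99,99.7]),'rms',np.sqrt(np.mean(s.fun**2)))
    lo,hi=np.percentile(t,[.5,99.5]);print('mid',c+a*(lo+hi)/2,'ends',c+a*lo,c+a*hi);return c,a
CY0=104
E
python3 - <<'E'
from h import *
np.set_printoptions(precision=1,suppress=True)
def run(n,tag,box):
    p=np.load(tag+'.npz')['p'].astype(int);B,G,Rr=p[...,0],p[...,1],p[...,2]
    m=(G>Rr*1.5+8);k=np.zeros_like(m);k[box[0]:box[1],box[2]:box[3]]=1;m&=k
    ys,xs=np.nonzero(m);print(n,m.sum(),ys.min(),ys.max(),xs.min(),xs.max());P=pts(n,tag,m);P=P[P[:,2]>38];cyl(P,13)
run('wrist','w1',(85,240,300,350))
run('top','top0',(150,178,360,422))
run('side','side0',(235,292,345,390))
E
```

```text
wrist 1135 94 234 316 340
yaw 102.88468736270768 slope 0.0011280411798169862 t [-82.1 -79.   52.1  52.6] rms 0.6355477174308091
mid [ 595.3 -218.3   42.5] ends [ 610.2 -283.3   42.4] [ 580.4 -153.2   42.6]
top 118 155 171 370 416
yaw 103.07947637140857 slope -0.0029653783487166956 t [-55.8 -54.9  69.1  70.5] rms 1.8016221332351596
mid [ 596.2 -220.4   42.5] ends [ 610.4 -281.6   42.7] [ 582.  -159.3   42.3]
side 573 240 291 345 385
yaw 102.57181854027645 slope 0.0021839699582083287 t [-63.2 -62.1  71.2  72.5] rms 11.25692529685858
mid [ 594.1 -220.3   40.5] ends [ 608.9 -286.4   40.4] [ 579.4 -154.2   40.7]
```

```bash
python3 - <<'E'
from h import *
plan((595.3,-218.8,23.5),102.9,5)
E
```

```text
n 5 d [   1.    22.8 -167.4] rv [-0.05 -0.02  1.06]
[0.0044, 0.0013, 0.0335, -0.01, -0.0, 0.21]
[0.0044, 0.0013, 0.0335, -0.01, -0.0, 0.21]
[0.0044, 0.0013, 0.0335, -0.01, -0.0, 0.21]
[0.0044, 0.0013, 0.0335, -0.01, -0.0, 0.21]
[0.0044, 0.0012, 0.0335, -0.01, -0.0, 0.21]
```

Request:
arm_command(steps=[0,0.011,0.003,0.03,0,0,0.5,0,0.011,0.0033,0.035,0,0,0.5,0,0,0,0.035,0,0,0,0,0,0,0.035,0,0,0,0,0,0,0.022,0,0,0,0,0,0,0.0105,0,0,0,0,0,0,0,0,0,0])

```text
time: 2.52
tcp_pos: [595.6, -218.7, 23.8]
ee_rot: [-0.0, 0.623, 0.782, -0.0]
contact_force: [-0.7, -0.6, 0.7]
finger_gap: 0.995
grasp_force: 0.0
```

Request:
arm_command(steps=[0.5,0,0,0,0,0,0,0.9,0,0,0,0,0,0,1,0,0,0,0,0,0,1,0,0,0,0,0,0,1,0,0,0,0,0,0], grip_force=60)

```text
time: 3.15
tcp_pos: [596.1, -218.4, 24.7]
ee_rot: [0.0, 0.622, 0.783, 0.0]
contact_force: [-1.6, 0.8, 5.6]
finger_gap: 0.286
grasp_force: 58.7
```

Request:
arm_command(steps=[1,0,0,-0.01,0,0,0,1,0,0,-0.03,0,0,0,1,0,0,-0.05,0,0,0,1,0,0,-0.05,0,0,0,1,0,0,-0.02,0,0,0,1,0,0,0,0,0,0])

```text
time: 3.9
tcp_pos: [596.3, -218.5, 184.9]
ee_rot: [0.001, 0.622, 0.783, 0.0]
contact_force: [0.5, -0.5, -1.5]
finger_gap: 0.281
grasp_force: 59.0
```

```bash
python3 - <<'E'
from h import *
print(cur()[0]);plan((451,161,184),83.4)
E
```

```text
{'time': 3.9, 'qpos': array([-4.35791477e-01,  1.22440206e-01,  1.73122849e+00,  1.30080256e-05,
        1.28547289e+00, -6.62970265e-01]), 'joint_velocities': array([ 0.00044149,  0.03809214,  0.05696735,  0.00159703, -0.00466104,
        0.00035044]), 'effort': array([ 4.17133723e-02, -4.39874625e+01, -3.78389847e+01,  4.35039192e-04,
        5.66275441e-02, -1.39902641e-04]), 'tcp_pos': array([ 596.30940586, -218.54116263,  184.87362499]), 'ee_rot': array([1.19009941e-03, 6.22403683e-01, 7.82695441e-01, 2.92639717e-04]), 'contact_force': array([ 0.54606406, -0.53695916, -1.52788215]), 'torque': array([ 0.04674318, -0.00613476,  0.02629825]), 'grasp_force': 59.02645826339722, 'finger_gap': 0.281289095641425}
n 7 d [-145.3  379.5   -0.9] rv [ 0.12  0.07 19.62]
[0.0575, -0.008, 0.0, 0.02, 0.01, 2.8]
[0.057, -0.0108, 0.0, 0.02, 0.01, 2.8]
[0.0564, -0.0136, 0.0, 0.02, 0.01, 2.8]
[0.0557, -0.0163, 0.0001, 0.02, 0.01, 2.8]
[0.0548, -0.019, 0.0001, 0.02, 0.01, 2.8]
[0.0539, -0.0217, 0.0001, 0.02, 0.01, 2.8]
[0.0527, -0.0243, 0.0001, 0.02, 0.01, 2.8]
```

Request:
arm_command(steps=[1,0.025,-0.003,0,0,0,1.4,1,0.057,-0.0105,0,0,0,2.8,1,0.0565,-0.0135,0,0,0,2.8,1,0.0555,-0.0165,0,0,0,2.8,1,0.055,-0.019,0,0,0,2.8,1,0.054,-0.0215,0,0,0,2.8,1,0.0525,-0.024,0,0,0,2.8,1,0.032,-0.006,0,0,0,1.4])

```text
time: 4.9
tcp_pos: [449.2, 161.5, 180.1]
ee_rot: [-0.001, 0.746, 0.666, -0.002]
contact_force: [-1.1, 0.2, -2.0]
finger_gap: 0.279
grasp_force: 59.2
```

Request:
arm_command(steps=[1,0,0,0,0,0,0,1,0,0,0,0,0,0])

```text
time: 5.15
tcp_pos: [451.4, 159.2, 181.6]
ee_rot: [-0.001, 0.746, 0.665, -0.002]
contact_force: [-1.4, -0.1, -1.3]
finger_gap: 0.279
grasp_force: 59.2
```

```bash
python3 - <<'E'
from h import *
p,d,s=shot('wrist','w2');print(s['tcp_pos'],s['ee_rot'],s['contact_force'])
cv2.imwrite('pics/w2c.png',cv2.convertScaleAbs(cv2.resize(p,(800,500),interpolation=2),alpha=1.5))
E
```

```text
[451.41913836 159.24085817 181.59730742] [-7.19595589e-04  7.46436451e-01  6.65453898e-01 -1.79324374e-03] [-1.3562136  -0.11041022 -1.31551243]
```

View pics/w2c.png

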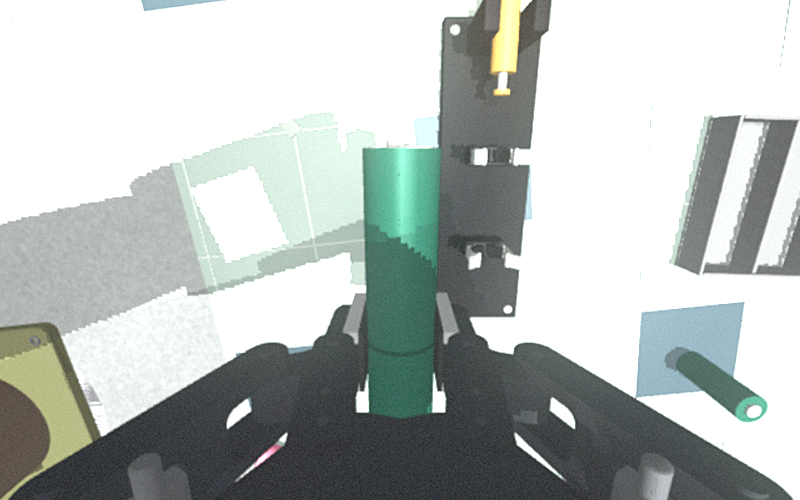

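The wrist view shows the held stick with its button at (398,147), level and button forward. The front clip is at (497,157), the rear clip at (490,255) and the contact face at about (502,93). I'll enlarge these.

```bash
python3 - <<'E'
from h import *
np.set_printoptions(precision=1,suppress=True)
f=np.load('w2.npz');p=f['p']
o=np.vstack([cv2.resize(p[a:b,350:440],None,fx=5,fy=5,interpolation=2) for a,b in((45,85),(110,145),(185,222))])
q=cv2.resize(p[105:150,280:360],None,fx=4,fy=4,interpolation=2)
O=np.zeros((o.shape[0],780,3),np.uint8);O[:,:450]=o;O[:180,455:775]=q
cv2.imwrite('pics/c2.png',cv2.convertScaleAbs(O,alpha=1.3));print(O.shape)
# base edges by height
m=np.zeros(p.shape[:2],bool);m[5:250,340:440]=1
P=pts('wrist','w2',m);B=P[(abs(P[:,2]-12)<4)]
print(len(B),np.median(B[:,2]))
yaw=np.deg2rad(83.4)
for it in range(3):
    a=np.array([np.cos(yaw),np.sin(yaw)]);n=np.array([a[1],-a[0]])
    t=B[:,:2]@a;y=B[:,:2]@n
    E=[]
    for k in np.arange(t.min()+10,t.max()-30,6):
        s=(t>k)&(t<k+6)
        if s.sum()>20:E.append((k+3,y[s].min(),y[s].max()))
    E=np.array(E);mid=(E[:,1]+E[:,2])/2;wd=E[:,2]-E[:,1];g=abs(wd-np.median(wd))<3
    c=np.polyfit(E[g,0],mid[g],1);print(np.rad2deg(yaw),'w',np.median(wd),'n',g.sum(),'slope',c[0],'rms',np.std(mid[g]-np.polyval(c,E[g,0])),'t',t.min(),t.max())
    yaw-=np.arctan(c[0])
a=np.array([np.cos(yaw),np.sin(yaw)]);n=np.array([a[1],-a[0]])
print('axis line lateral', np.median(mid[g]),'yaw',np.rad2deg(yaw),'tcp lateral',f['tp'][:2]@n,'tcp t',f['tp'][:2]@a)
M=np.zeros(p.shape[:2],bool);M[100:270,285:355]=1;g=p.astype(int);M&=(g[...,1]>g[...,2]*1.5+8)
import h;h.CY0=83
H=pts('wrist','w2',M);cyl(H[H[:,2]>150],13)
E
```

```text
(560, 780, 3)
13061 12.165366956857184
83.4 w 74.28095179225906 n 31 slope -0.005045068915433313 rms 0.3114737751078678 t 129.82524769366947 372.87582953329735
83.68905870378016 w 74.28435299902387 n 31 slope 4.035428664141624e-06 rms 0.29113234097079493 t 127.11826763780493 370.54433751870215
83.68882749074919 w 74.28435103401469 n 31 slope 1.4446489863081908e-08 rms 0.29113110335464204 t 127.12043420622577 370.5462062154535
axis line lateral 500.2183116867809 yaw 83.68882666302629 tcp lateral 431.17827761361434 tcp t 207.89945237818296
yaw 83.20511788217856 slope -0.0012720157541187417 t [-38.5 -37.5  23.9  24.2] rms 0.5233508481548246
mid [454.8 195.5 199.2] ends [451.1 164.6 199.3] [458.5 226.5 199.2]
```

View pics/c2.png

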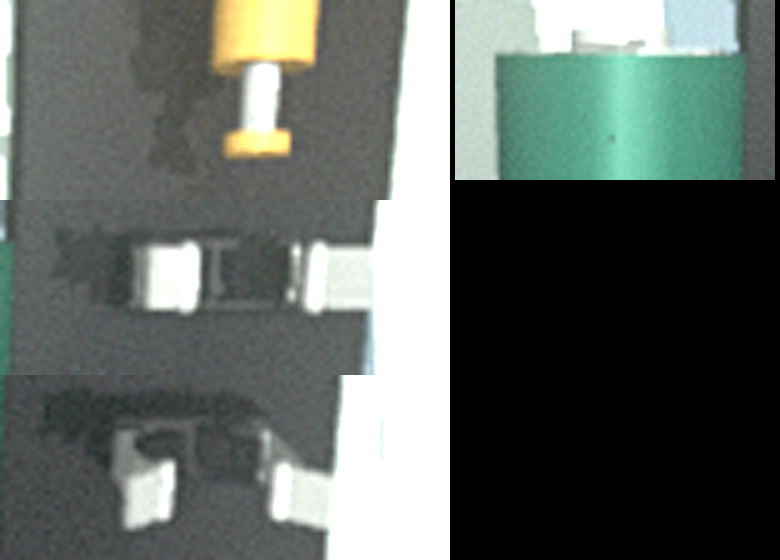

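The crop shows the contact disc with its face edge at row ~157 (px 401.6,76.2). The front clip lips are at (389,125.2) and (412.4,125.3), and the rear clip lips at (384.4,208.2) and (405,207.8).

```bash
python3 - <<'E'
from h import *
np.set_printoptions(precision=1,suppress=True)
y=np.deg2rad(83.69);a=np.array([np.cos(y),np.sin(y)]);n=np.array([a[1],-a[0]])
for nm,u,v,z in[('fl',389,125.2,60),('fr',412.4,125.3,60),('rl',384.4,208.2,60),('rr',405,207.8,60),('con',401.6,76.2,50),('con',401.6,76.2,45),('con',401.6,76.2,55),('btn',317.5,118,199)]:
    P=w('wrist','w2',u,v,z=z);print(nm,P,'lat',P[:2]@n-500.2,'t',P[:2]@a-207.9)
E
```

```text
fl [516.9 213.8  60. ] lat -9.970090374140284 t 61.38533187299882
fr [537.2 211.4  60. ] lat 10.541531487019654 t 61.23605097319333
rl [508.7 137.9  60. ] lat -9.72318680955999 t -14.895419594906485
rr [528.1 136.1  60. ] lat 9.750029723921728 t -14.539440769462743
con [532.  253.5  50. ] lat 0.7558853845037561 t 102.533821689223
con [533.4 254.   45. ] lat 2.034437017400819 t 103.16002706639122
con [530.7 253.   55. ] lat -0.5226662483933637 t 101.9076163120549
btn [457. 227. 199.] lat -70.91406019719409 t 67.95024955934721
```

Request:
arm_command(steps=[1,0.0026,0.02,0,0,0,-0.4,1,0.005,0.03,0.015,0,0,0,1,0.005,0.0198,0.025,0,0,0,1,0,0,0.035,0,0,0,1,0,0,0.03,0,0,0,1,0,0,0.01,0,0,0,1,0,0,0,0,0,0,1,0,0,0,0,0,0])

```text
time: 6.2
tcp_pos: [524.4, 164.7, 70.4]
ee_rot: [0.001, 0.744, 0.668, 0.001]
contact_force: [0.1, 0.1, -0.6]
finger_gap: 0.28
grasp_force: 59.2
```

```bash
python3 - <<'E'
from h import *
np.set_printoptions(precision=3,suppress=True)
p,d,s=shot('wrist','w3');print(s['tcp_pos'],s['ee_rot'],s['contact_force'],s['torque'])
y=np.deg2rad(83.69);a=np.array([np.cos(y),np.sin(y)]);n=np.array([a[1],-a[0]])
print('lat',s['tcp_pos'][:2]@n-500.35,'x',s['tcp_pos'][:2]@a-231.2)
M=np.zeros(p.shape[:2],bool);M[100:270,285:355]=1;g=p.astype(int);M&=(g[...,1]>g[...,2]*1.5+8)
import h;h.CY0=83
H=pts('wrist','w3',M);c,ax=cyl(H[H[:,2]>s['tcp_pos'][2]-20],13)
print('stick lat',c[:2]@n-500.35)
cv2.imwrite('pics/w3c.png',cv2.resize(p[0:250,240:400],None,fx=2.4,fy=2.4,interpolation=2))
E
```

```text
[524.389 164.671  70.431] [0.001 0.744 0.668 0.001] [ 0.102  0.082 -0.624] [0.014 0.019 0.009]
lat 2.7630377172341696 x -9.89177640417904
yaw 83.62223002119602 slope 0.0008319666482861196 t [-37.357 -36.405  25.306  25.654] rms 0.5101146980156724
mid [527.44  200.736  88.16 ] ends [523.956 169.569  88.134] [530.923 231.904  88.187]
stick lat 1.8386030566059617
```

View pics/w3c.png

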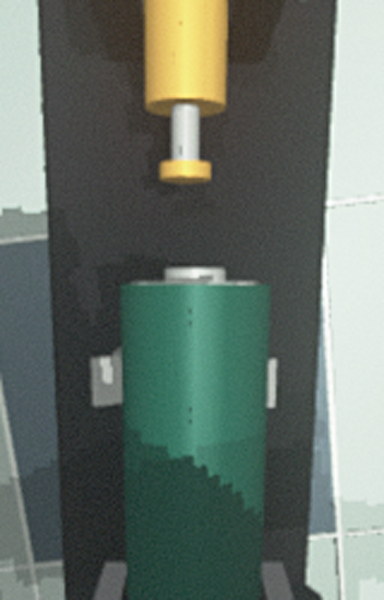

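The stick sits about 2 mm to the right of the clip and contact line: stick axis at (195,283), contact at (185,170), clip midpoint at about 184.5. The button is still clear of the contact. I'll correct sideways and go down to just above the jaws.

Request:
arm_command(steps=[1,0,-0.002,0,0,0,0,1,0,0,0.01,0,0,0,1,0,0,0.005,0,0,0,1,0,0,0,0,0,0,1,0,0,0,0,0,0])

```text
time: 6.88
tcp_pos: [521.0, 165.0, 53.6]
ee_rot: [-0.0, 0.744, 0.668, -0.0]
contact_force: [0.2, -0.4, -1.4]
finger_gap: 0.287
grasp_force: 59.2
```

```bash
cat > chk.py <<'E'
from h import *
import h,sys
np.set_printoptions(precision=2,suppress=True)
y=np.deg2rad(83.69);a=np.array([np.cos(y),np.sin(y)]);n=np.array([a[1],-a[0]])
p,d,s=shot('wrist',sys.argv[1]);f=s['contact_force']
print('t',s['time'],'tcp',s['tcp_pos'],'x',s['tcp_pos'][:2]@a-231.2,'F along/lat/z',f[:2]@a,f[:2]@n,f[2],'tau',s['torque'],'q',s['ee_rot'],'gap',s['finger_gap'])
M=np.zeros(p.shape[:2],bool);M[100:270,285:355]=1;g=p.astype(int);M&=(g[...,1]>g[...,2]*1.5+8)
h.CY0=83
H=pts('wrist',sys.argv[1],M);c,ax=cyl(H[H[:,2]>s['tcp_pos'][2]-20],13)
t=(H-c)@ax;e=(c+ax*np.percentile(t,99.7))
print('stick lat',c[:2]@n-500.35,'front end x',e[:2]@a-231.2,'z',c[2])
E
python3 chk.py w4
```

```text
t 6.875 tcp [521.02 164.96  53.64] x -9.971869446621326 F along/lat/z -0.33118834648276935 0.275503833300948 -1.3554015258924421 tau [ 0.03  0.01 -0.02] q [-0.    0.74  0.67 -0.  ] gap 0.2873338134619624
yaw 83.74030394770438 slope 0.0005466606805278566 t [-36.92 -35.48  26.25  26.61] rms 0.5042563232004627
mid [524.05 201.05  71.34] ends [520.63 169.86  71.32] [527.47 232.24  71.36]
stick lat -1.5760418638618034 front end x 57.62015259343275 z 71.34120430542843
```

Request:
arm_command(steps=[1,0,0,0,0,0,0,1,0,0,0,0,0,0])

```text
time: 7.18
tcp_pos: [521.2, 165.0, 53.9]
ee_rot: [0.0, 0.744, 0.668, 0.0]
contact_force: [-0.5, -0.2, -1.5]
finger_gap: 0.285
grasp_force: 59.2
```

```bash
python3 chk.py w5; python3 -c "
import cv2;p=cv2.imread('pics/w5.png');cv2.imwrite('pics/w5c.png',cv2.convertScaleAbs(cv2.resize(p[20:240,250:390],None,fx=2.7,fy=2.7,interpolation=2),alpha=1.4))"
```

```text
t 7.175 tcp [521.21 164.95  53.91] x -9.963545254639286 F along/lat/z -0.2786208303961891 -0.42527334867433886 -1.5168783097755854 tau [0.02 0.06 0.03] q [0.   0.74 0.67 0.  ] gap 0.28465820048524787
yaw 83.73246765391578 slope 0.0009893871438825452 t [-36.62 -35.4   26.22  26.57] rms 0.5055431466871547
mid [524.23 201.09  71.61] ends [520.81 169.96  71.58] [527.65 232.23  71.64]
stick lat -1.4012431360650908 front end x 57.62743863452829 z 71.61761603278993
```

View pics/w5c.png

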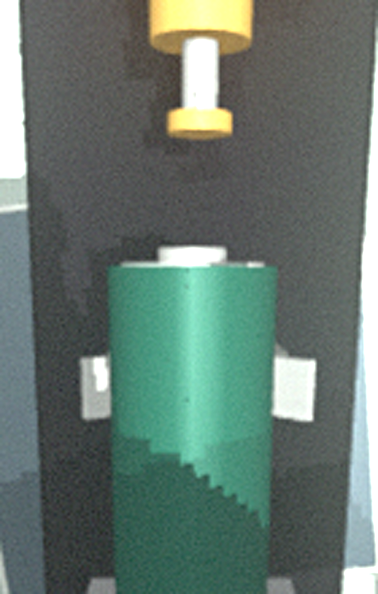

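The contact is centred at (200,122), the button at (192,255) and the clip leads at about 198.5. The stick is 1.3 mm left, so I'll correct that and start pressing.

Request:
arm_command(steps=[1,0,0.0013,0,0,0,0,1,0,0,0,0,0,0,1,0,0,0,0,0,0,1,0,0,0,0,0,0])

```text
time: 7.72
tcp_pos: [522.5, 164.8, 53.8]
ee_rot: [0.0, 0.744, 0.668, 0.0]
contact_force: [-0.3, 0.5, -1.3]
finger_gap: 0.285
grasp_force: 59.2
```

Request:
arm_command(steps=[1,0,0,0.003,0,0,0,1,0,0,0.003,0,0,0,1,0,0,0,0,0,0])

```text
time: 8.1
tcp_pos: [523.2, 165.3, 49.2]
ee_rot: [0.0, 0.744, 0.668, 0.001]
contact_force: [-3.7, 1.2, 6.6]
finger_gap: 0.28
grasp_force: 60.0
```

```bash
python3 chk.py w6
```

```text
t 8.1 tcp [523.19 165.26  49.23] x -9.439991486468159 F along/lat/z 0.7959480928518696 -3.8444133766216426 6.592252495946153 tau [0.11 0.45 0.02] q [0.   0.74 0.67 0.  ] gap 0.2799862098393008
yaw 83.7305781399184 slope 0.009547043408809333 t [-36.57 -35.27  26.31  26.65] rms 0.5019457586114089
mid [526.19 201.47  67.3 ] ends [522.77 170.34  67.  ] [529.61 232.6   67.6 ]
stick lat 0.5061164546386863 front end x 58.22192168184512 z 67.34575929803752
```

Request:
arm_command(steps=[1,0,-0.0007,0.002,0,0,0,1,0,0,0.003,0,0,0,1,0,0,0.002,0,0,0,1,0,0,0,0,0,0])

```text
time: 8.65
tcp_pos: [522.9, 165.6, 42.4]
ee_rot: [0.0, 0.744, 0.668, 0.001]
contact_force: [-1.5, 0.5, 5.7]
finger_gap: 0.283
grasp_force: 60.1
```

```bash
python3 chk.py w7
```

```text
t 8.65 tcp [522.91 165.56  42.44] x -9.16791271779826 F along/lat/z 0.32189208768453237 -1.5874445367458154 5.72436205171278 tau [0.27 0.24 0.02] q [0.   0.74 0.67 0.  ] gap 0.2831172860299804
yaw 83.72329996981122 slope 0.009825895432417088 t [-36.5  -35.39  26.33  26.68] rms 0.5081071715115252
mid [525.89 201.67  60.55] ends [522.45 170.44  60.24] [529.33 232.9   60.85]
stick lat 0.18611314203121765 front end x 58.483611353278775 z 60.5924565870826
```

Request:
arm_command(steps=[1,0,0,0.003,0,0,0,1,0,0,0.003,0,0,0,1,0,0,0.002,0,0,0,1,0,0,0,0,0,0])

```text
time: 9.2
tcp_pos: [521.9, 164.7, 32.4]
ee_rot: [0.0, 0.744, 0.668, -0.0]
contact_force: [1.5, -1.0, -3.1]
finger_gap: 0.283
grasp_force: 59.3
```

```bash
python3 chk.py w8
```

```text
t 9.2 tcp [521.86 164.66  32.37] x -10.17711289821193 F along/lat/z -0.8602043258096611 1.6293748926276324 -3.1466290055189714 tau [-0.1  -0.28 -0.03] q [ 0.    0.74  0.67 -0.  ] gap 0.2833227844492753
yaw 83.64728915514935 slope 0.0010518876763177516 t [-36.01 -34.82  26.99  27.35] rms 0.6060842704730366
mid [524.96 200.74  50.1 ] ends [521.49 169.55  50.07] [528.43 231.93  50.13]
stick lat -0.6307094562646398 front end x 57.43035442250169 z 50.102724044763946
```

Axis at 50.1 mm and level, so it appears home in both clips. A small push will confirm it rests on the saddles.

Request:
arm_command(steps=[1,0,0.0004,0.001,0,0,0,1,0,0,0.0005,0,0,0,1,0,0,0,0,0,0,1,0,0,0,0,0,0])

```text
time: 9.75
tcp_pos: [522.0, 164.7, 32.2]
ee_rot: [-0.0, 0.744, 0.668, -0.001]
contact_force: [-2.6, -2.5, 5.9]
finger_gap: 0.281
grasp_force: 60.1
```

```bash
python3 chk.py w9
```

```text
t 9.75 tcp [521.97 164.67  32.22] x -10.15586626410689 F along/lat/z -2.742878639794004 -2.305247123008203 5.908747920609948 tau [-0.34  0.52 -0.16] q [-0.    0.74  0.67 -0.  ] gap 0.28085073717631887
yaw 83.59116941495567 slope 0.0001516225995290412 t [-36.1  -34.63  27.03  27.38] rms 0.513968504432483
mid [525.07 200.68  49.96] ends [521.56 169.44  49.96] [528.58 231.93  49.97]
stick lat -0.5070593558658629 front end x 57.456340265943595 z 49.961733845992995
```

Request:
arm_command(steps=[1,0,-0.0002,-0.001,0,0,0,1,0.001,0,0,0,0,0,1,0.002,0,0,0,0,0,1,0.003,0,0,0,0,0,1,0.003,0,0,0,0,0,1,0.003,0,0,0,0,0,1,0,0,0,0,0,0,1,0,0,0,0,0,0])

```text
time: 10.8
tcp_pos: [523.3, 176.3, 32.3]
ee_rot: [0.0, 0.744, 0.668, -0.0]
contact_force: [-0.5, -5.0, 0.2]
finger_gap: 0.282
grasp_force: 59.4
```

```bash
cat >> chk.py <<'E'
# gap from sleeve front end to contact disc along the image: report brass pixels near the axis column
hs=cv2.cvtColor(p,cv2.COLOR_BGR2HSV);br=(hs[...,0]>12)&(hs[...,0]<28)&(hs[...,1]>110)&(hs[...,2]>60)
cols=br[:150,312:328].sum(1);rows=np.nonzero(cols>8)[0];print('brass rows',rows.tolist())
E
python3 chk.py w10
```

```text
t 10.8 tcp [523.28 176.28  32.28] x 1.5282747456462857 F along/lat/z -5.059856967765646 0.08112231415822735 0.18654603787611823 tau [-0.83 -0.01 -0.11] q [ 0.    0.74  0.67 -0.  ] gap 0.28203888551188294
yaw 83.62000476680042 slope -0.0005718754044321058 t [-37.14 -35.8   26.05  26.4 ] rms 0.5104489197877673
mid [526.41 212.24  49.97] ends [522.91 180.93  49.99] [529.91 243.54  49.95]
stick lat -0.453332221309779 front end x 69.1380461567253 z 49.967376872392364
brass rows [0, 1, 2, 3, 4, 5, 6, 7, 8, 9, 10, 11, 12, 13, 14, 15, 16, 17, 18, 19, 20, 21, 22, 23, 24, 25, 26, 27, 28, 29, 30, 31, 32, 33, 34, 35, 36, 37, 38, 39, 40, 41, 42, 43, 44, 45, 46, 47, 48, 49, 50, 83, 84, 85, 86, 87, 88, 89, 90, 91]
```

Request:
arm_command(steps=[1,0.002,0,0,0,0,0,1,0.002,0,0,0,0,0,1,0.001,0,0,0,0,0,1,0,0,0,0,0,0,1,0,0,0,0,0,0])

```text
time: 11.48
tcp_pos: [523.9, 181.3, 32.3]
ee_rot: [0.0, 0.744, 0.668, -0.0]
contact_force: [0.9, -5.4, 1.3]
finger_gap: 0.284
grasp_force: 59.4
```

```bash
sed -i 's/rows.tolist()/rows[np.r_[True,np.diff(rows)>1]],rows[np.r_[np.diff(rows)>1,True]]/' chk.py; python3 chk.py w11
```

```text
t 11.475 tcp [523.86 181.32  32.28] x 6.597102869945786 F along/lat/z -5.285643716245825 1.5270934178129771 1.330114510403777 tau [-0.86  0.01 -0.11] q [ 0.    0.74  0.67 -0.  ] gap 0.28438781191774953
yaw 83.59066687989741 slope -9.885016714305775e-05 t [-37.27 -36.06  25.69  26.05] rms 0.6931227521760938
mid [526.97 217.32  49.97] ends [523.46 186.07  49.97] [530.48 248.57  49.97]
stick lat -0.4521047677719139 front end x 74.21424696867331 z 49.96998280955593
brass rows [ 0 97] [ 64 104]
```

Request:
arm_command(steps=[1,0.0005,0,0,0,0,0,1,0.0005,0,0,0,0,0,1,0,0,0,0,0,0,1,0,0,0,0,0,0])

```text
time: 12.02
tcp_pos: [524.0, 182.2, 32.3]
ee_rot: [0.0, 0.744, 0.668, -0.0]
contact_force: [0.8, -5.1, 1.0]
finger_gap: 0.283
grasp_force: 59.4
```

```bash
python3 chk.py w12
```

```text
t 12.025 tcp [523.98 182.15  32.32] x 7.437879501095779 F along/lat/z -5.000322154249132 1.3211625723845093 1.0255427912046793 tau [-0.84 -0.03 -0.11] q [ 0.    0.74  0.67 -0.  ] gap 0.28301779064324284
yaw 83.56644968114291 slope 7.717965997747323e-05 t [-37.39 -36.06  25.73  26.08] rms 0.5139531790300683
mid [527.09 218.11  49.99] ends [523.56 186.82  49.99] [530.61 249.39  50.  ]
stick lat -0.417748252975116 front end x 75.04608148398574 z 49.9943001234939
brass rows [ 0 99] [ 67 107]
```

Request:
arm_command(steps=[1,0.0005,0,0,0,0,0,1,0.0005,0,0,0,0,0,1,0,0,0,0,0,0,1,0,0,0,0,0,0])

```text
time: 12.58
tcp_pos: [524.1, 183.2, 32.3]
ee_rot: [0.0, 0.744, 0.668, -0.0]
contact_force: [0.4, -5.6, 0.7]
finger_gap: 0.285
grasp_force: 59.4
```

```bash
python3 chk.py w13
```

```text
t 12.575 tcp [524.07 183.18  32.28] x 8.464977773805686 F along/lat/z -5.4954085236841825 0.9610029895625113 0.685529402770904 tau [-0.88 -0.03 -0.13] q [ 0.    0.74  0.67 -0.  ] gap 0.2848514352362413
yaw 83.61794502374737 slope -0.0012753269077467482 t [-37.42 -35.96  25.7   26.04] rms 0.5527216857267128
mid [527.2  219.19  49.96] ends [523.71 187.97  50.  ] [530.69 250.41  49.92]
stick lat -0.42603855074719377 front end x 76.05300993100315 z 49.95785790344314
brass rows [  0 102] [ 70 109]
```

Request:
arm_command(steps=[1,0.0005,0,0,0,0,0,1,0.0005,0,0,0,0,0,1,0,0,0,0,0,0,1,0,0,0,0,0,0])

```text
time: 13.12
tcp_pos: [524.2, 184.2, 32.3]
ee_rot: [0.0, 0.744, 0.668, -0.0]
contact_force: [0.7, -4.6, 0.4]
finger_gap: 0.282
grasp_force: 59.4
```

```bash
python3 chk.py w14;  python3 -c "
import cv2;p=cv2.imread('pics/w14.png');cv2.imwrite('pics/w14c.png',cv2.convertScaleAbs(cv2.resize(p[40:150,270:370],None,fx=5,fy=5,interpolation=2),alpha=1.4))"
```

```text
t 13.125 tcp [524.18 184.17  32.28] x 9.469768620667907 F along/lat/z -4.471199246055549 1.179044250822379 0.4223548483625884 tau [-0.89 -0.04 -0.13] q [ 0.    0.74  0.67 -0.  ] gap 0.2820697148024383
yaw 83.52723462125766 slope -0.0008092321807869334 t [-37.32 -36.11  25.54  25.87] rms 0.6084760236220578
mid [527.3  220.26  49.96] ends [523.77 189.12  49.99] [530.83 251.39  49.94]
stick lat -0.43714036096639575 front end x 77.05691121753927 z 49.95873253340933
brass rows [  0 104] [ 73 110]
```

View pics/w14c.png

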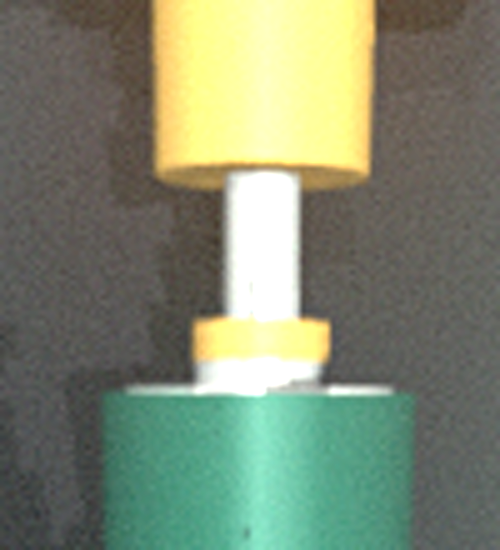

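The crop shows the brass disc at rows 320–360 with the button just meeting it (370–390). Contact is beginning or about to begin, so I'll continue in 1 mm steps watching force and moment.

Request:
arm_command(steps=[1,0.0005,0,0,0,0,0,1,0.0005,0,0,0,0,0,1,0,0,0,0,0,0,1,0,0,0,0,0,0])

```text
time: 13.68
tcp_pos: [524.3, 184.9, 32.3]
ee_rot: [0.001, 0.744, 0.668, -0.001]
contact_force: [-0.2, -6.9, 1.5]
finger_gap: 0.284
grasp_force: 59.4
```

```bash
cat >> chk.py <<'E'
F=[];T=[]
for i in range(4):
    s=status.read_state();F.append(s['contact_force'][:2]@a);T.append(s['torque'][:2]@n);imaging.read_camera('top')
print('F',np.mean(F),'T',np.mean(T))
E
python3 chk.py w15
```

```text
t 13.675 tcp [524.26 184.86  32.28] x 10.164569042735792 F along/lat/z -6.868486233354843 0.5121651424886143 1.4696023874347652 tau [-1.04 -0.06 -0.14] q [ 0.    0.74  0.67 -0.  ] gap 0.2838594291101623
yaw 83.56979187450789 slope -0.0007676068250808428 t [-37.5  -35.98  25.62  25.97] rms 0.5107574221683828
mid [527.38 220.93  49.96] ends [523.87 189.76  49.98] [530.89 252.09  49.93]
stick lat -0.433312224609665 front end x 77.76648274552326 z 49.95229331899156
brass rows [  0 104] [ 75 111]
F -6.665445947961098 T -0.9995686084693277
```

Request:
arm_command(steps=[1,0.0005,0,0,0,0,0,1,0.0005,0,0,0,0,0,1,0,0,0,0,0,0,1,0,0,0,0,0,0])

```text
time: 14.42
tcp_pos: [524.4, 185.6, 32.3]
ee_rot: [0.001, 0.744, 0.668, -0.001]
contact_force: [0.3, -8.0, 2.0]
finger_gap: 0.282
grasp_force: 59.4
```

```bash
python3 chk.py w16
```

```text
t 14.425 tcp [524.35 185.65  32.29] x 10.955407295183022 F along/lat/z -7.933524935540846 1.1858039599801382 2.0143606981153903 tau [-1.14 -0.06 -0.16] q [ 0.    0.74  0.67 -0.  ] gap 0.28211848255461536
yaw 83.58524136747353 slope -0.00039003172004311844 t [-37.27 -36.1   25.66  26.  ] rms 0.5072297252545759
mid [527.47 221.63  49.97] ends [523.96 190.46  49.98] [530.97 252.81  49.96]
stick lat -0.4278338695525008 front end x 78.56101236717637 z 49.9685864570083
brass rows [  0 105] [ 77 110]
F -7.671704634729419 T -1.1555742320218927
```

Request:
arm_command(steps=[1,0.0005,0,0,0,0,0,1,0,0,0,0,0,0,1,0,0,0,0,0,0])

```text
time: 15.05
tcp_pos: [524.4, 186.0, 32.3]
ee_rot: [0.001, 0.744, 0.668, -0.001]
contact_force: [0.4, -7.8, 1.5]
finger_gap: 0.283
grasp_force: 59.4
```

```bash
python3 chk.py w17
```

```text
t 15.05 tcp [524.39 186.01  32.3 ] x 11.315202902307078 F along/lat/z -7.692162368638252 1.2433744620025604 1.5260528056130163 tau [-1.21  0.03 -0.19] q [ 0.    0.74  0.67 -0.  ] gap 0.28276355272549925
yaw 83.61605901125635 slope -0.0009711520768818909 t [-37.46 -36.14  25.54  25.89] rms 0.5086574295687848
mid [527.53 222.08  49.98] ends [524.04 190.95  50.01] [531.01 253.21  49.95]
stick lat -0.4203714001046137 front end x 78.92681378943513 z 49.97364247577165
brass rows [  0 105] [ 78 111]
F -7.750949362793486 T -1.2457017845362381
```

Request:
arm_command(steps=[1,-0.0005,0,0,0,0,0,1,-0.0005,0,0,0,0,0,1,0,0,0,0,0,0,1,0,0,0,0,0,0])

```text
time: 15.8
tcp_pos: [524.4, 186.0, 32.3]
ee_rot: [0.0, 0.744, 0.668, -0.0]
contact_force: [1.3, -5.9, 0.6]
finger_gap: 0.282
grasp_force: 59.4
```

```bash
python3 chk.py w18
```

```text
t 15.8 tcp [524.4  186.    32.29] x 11.308284885212913 F along/lat/z -5.731564695077402 1.9037667828065912 0.6240473194010047 tau [-0.81 -0.14 -0.12] q [ 0.    0.74  0.67 -0.  ] gap 0.2821500438385436
yaw 83.60606179152175 slope 3.381821569681237e-05 t [-37.48 -36.23  25.53  25.88] rms 0.5070136810639422
mid [527.51 222.07  49.98] ends [524.02 190.92  49.98] [531.   253.23  49.98]
stick lat -0.4371842840708382 front end x 78.89249129639927 z 49.97676783741801
brass rows [  0 104] [ 78 110]
F -4.8416374062124445 T -0.7944793964127527
```

Compression is about 1.4–1.8 mm, so I'll advance another 0.4 mm and then unload the arm while the clip friction holds the stick.

Request:
arm_command(steps=[1,0.0005,0,0,0,0,0,1,0.0005,0,0,0,0,0,1,0.0005,0,0,0,0,0,1,0,0,0,0,0,0,1,0,0,0,0,0,0])

```text
time: 16.68
tcp_pos: [524.5, 186.7, 32.3]
ee_rot: [0.001, 0.744, 0.668, -0.001]
contact_force: [0.7, -9.9, 1.5]
finger_gap: 0.286
grasp_force: 59.5
```

```bash
python3 chk.py w19
```

```text
t 16.675 tcp [524.46 186.65  32.29] x 11.963093106164138 F along/lat/z -9.773578427953082 1.742334386355485 1.4774463891308958 tau [-1.3  -0.1  -0.13] q [ 0.    0.74  0.67 -0.  ] gap 0.2859595147011984
yaw 83.59893345451191 slope -0.0005405674725254951 t [-37.32 -35.99  25.7   26.03] rms 0.5067577768235227
mid [527.59 222.6   49.97] ends [524.1  191.56  49.99] [531.07 253.64  49.96]
stick lat -0.41616072649179614 front end x 79.56718659454174 z 49.969011841501484
brass rows [  0 104] [ 80 111]
F -8.493633723146765 T -1.3041917330731245
```

Request:
arm_command(steps=[1,-0.0008,0,0,0,0,0,1,-0.0009,0,0,0,0,0,1,0,0,0,0,0,0,1,0,0,0,0,0,0])

```text
time: 17.42
tcp_pos: [524.5, 186.6, 32.3]
ee_rot: [-0.0, 0.744, 0.668, 0.001]
contact_force: [2.5, -0.7, -1.8]
finger_gap: 0.286
grasp_force: 59.4
```

```bash
python3 chk.py w20
```

```text
t 17.425 tcp [524.48 186.57  32.35] x 11.882167269363777 F along/lat/z -0.400476981163722 2.51061863212271 -1.8406036219357198 tau [-0.03 -0.42 -0.18] q [-0.    0.74  0.67  0.  ] gap 0.2862520113942301
yaw 83.54172288134578 slope -0.0005060144489290889 t [-37.2  -36.03  25.5   25.85] rms 0.5181424307929949
mid [527.61 222.73  50.01] ends [524.09 191.69  50.03] [531.12 253.77  50.  ]
stick lat -0.40567020248795416 front end x 79.4364446351928 z 50.00996398384426
brass rows [  0 104] [ 79 110]
F 1.1662779928395621 T 0.14901153559826727
```

Request:
arm_command(steps=[1,0.0002,0.0003,0,0,0,0,1,0,0,0,0,0,0], grip_force=20)

```text
time: 17.92
tcp_pos: [524.4, 186.5, 32.3]
ee_rot: [-0.0, 0.744, 0.668, 0.0]
contact_force: [2.4, 2.8, -1.9]
finger_gap: 0.284
grasp_force: 59.3
```

Request:
arm_command(steps=[0.65,0,0,0,0,0,0,0.55,0,0,0,0,0,0,0.45,0,0,0,0,0,0,0.45,0,0,0,0,0,0])

```text
time: 18.42
tcp_pos: [524.6, 186.2, 32.4]
ee_rot: [0.0, 0.744, 0.668, -0.0]
contact_force: [-0.2, -0.1, -0.5]
finger_gap: 0.548
grasp_force: 0.0
```

```bash
python3 chk.py w21
```

```text
t 18.425 tcp [524.57 186.15  32.42] x 11.480790305861007 F along/lat/z -0.13965555728651008 -0.209070154493899 -0.512045664144312 tau [-0.04 -0.03 -0.05] q [ 0.    0.74  0.67 -0.  ] gap 0.5482988086009223
yaw 83.56607773163647 slope 0.000708985450880398 t [-37.23 -35.73  26.31  26.66] rms 0.5159320152181858
mid [527.53 222.02  50.03] ends [524.   190.66  50.01] [531.07 253.37  50.05]
stick lat -0.40185292062278677 front end x 79.0566102969945 z 50.03191939562145
brass rows [  0 105] [ 78 110]
F 0.16216422527997268 T 0.030569961804873758
```

Released. The front end reads 79.06 mm against a compression onset of about 77.2–77.5 mm, so the contact is in by roughly 1.6–1.9 mm (about 2.5 N). I'll withdraw straight up and check.

Request:
arm_command(steps=[0.45,0,0,-0.005,0,0,0,0.45,0,0,-0.015,0,0,0,0.45,0,0,-0.03,0,0,0,0.45,0,0,-0.04,0,0,0,0.45,0,0,-0.03,0,0,0,0.45,0,0,0,0,0,0,0.45,0,0,0,0,0,0])

```text
time: 19.55
tcp_pos: [524.2, 186.1, 152.1]
ee_rot: [-0.0, 0.744, 0.668, -0.0]
contact_force: [-0.1, 0.3, -0.3]
finger_gap: 0.551
grasp_force: 0.0
```

```bash
python3 - <<'E'
from h import *
import h
np.set_printoptions(precision=2,suppress=True)
p,d,s=shot('wrist','wf');print(s['time'],s['tcp_pos'],s['contact_force'])
g=p.astype(int);M=(g[...,1]>g[...,2]*1.5+8);M[:,:290]=0;M[:,350:]=0
P=pts('wrist','wf',M);h.CY0=83;c,ax=cyl(P[(P[:,2]>40)&(P[:,2]<75)],13)
y=np.deg2rad(83.69);a=np.array([np.cos(y),np.sin(y)]);n=np.array([a[1],-a[0]]);print('lat',c[:2]@n-500.35)
cv2.imwrite('pics/wfc.png',cv2.convertScaleAbs(cv2.resize(p[20:270,240:400],None,fx=2.4,fy=2.4,interpolation=2),alpha=1.3))
E
```

```text
19.55 [524.23 186.13 152.14] [-0.05  0.26 -0.26]
yaw 83.52127922652313 slope 0.00032643172731068284 t [-71.52 -70.45  63.78  64.51] rms 0.5653696240623954
mid [523.46 185.44  50.05] ends [515.8  117.99  50.03] [531.11 252.89  50.08]
lat -0.4370791603611792
```

View pics/wfc.png

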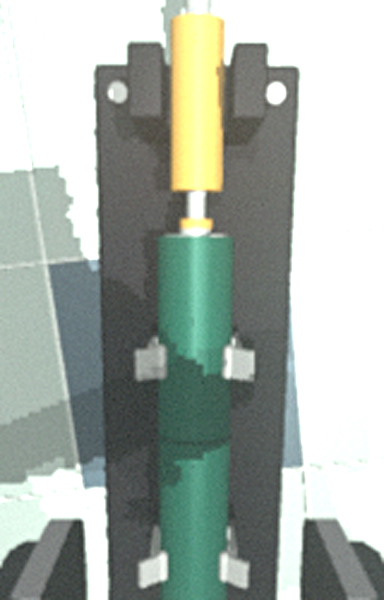

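The stick is level at 50.05 mm in both clips, at (195,360) and (193,570). The button presses the brass disc at (197,225), and the robot is clear of everything. I'm handing the job in.

```bash
python3 -c "
from rig import r
print(r.close_job())"
```

```text
the job is handed in; nothing more can be done
None
```

The thick stick sits fully home in both clips, and its button holds the contact in by an estimated 1.6–1.9 mm of its 4 mm travel (about 2.5 N); the gripper has let go and is clear, and the job is handed in after about 20 s of the 58 s allowed, with no verdict shown.

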